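Try, free and hold up the analyser cover

ROBOT

A 6-joint arm with a two-finger parallel gripper is mounted at the origin on the work surface. World frame = base frame: x ahead of the robot, y to its left, z up, the work surface at z = 0. Lengths are in m, angles in rad, forces in N, time in s.
With the tool pointing down it reaches from about 0.3 to 0.775 m from the base axis. Payload 14.6 kg.
Tool frame: the origin (TCP) lies at the very end of the fingers, on their centre line; the grasp point (between the pads) lies 19 mm behind it (ctrl.grasp_offset is the distance from the TCP to the grasp point, in m); z points along the fingers, y is the line along which they close (so a half turn about z gives the same grasp; the last joint's range is limited). The gripper opens to 94 mm and grips with 3 to 60 N. Pads are 16 mm wide; open, the fingers measure 119 mm over their backs; the gripper's body (75 mm by 177 mm) begins 78 mm behind the grasp point.
Start: joints at [-1.174, 0.3, 1.521, -0, 1.321, -0.067], TCP at [0.246, -0.492, 0.205] pointing down, gripper open.
Joint ranges: [-3.03, 3.03], [-0.79, 2.21], [0.23, 2.52], [-1.04, 4.18], [0, 3.07], [-2.55, 2.55]. Speed limits (rad/s): [2.22, 2.22, 2.57, 3.14, 3.14, 3.14].

INTERFACE

Orientations are given as [roll, pitch, yaw] about the fixed x, y, z axes, in that order (R = Rz(yaw) Ry(pitch) Rx(roll)).
In Python, from station import ctrl gives the robot as it stands.
- The arm moves only by the tool step_arm, never from a script. Its argument "plan" is a list that holds one entry, the list of rows, each a list of 6 numbers: the shift along the tool's x, y, z in units of 30 mm (1.0 is 30 mm), then the turn, a rotation vector about the tool's x, y, z in units of 6 degrees (1.0 is 6 degrees). In form: [[[dx, dy, dz, wx, wy, wz], ...]]. A call has 1 to 8 rows; each row is the pose to reach, as a shift and turn from the pose commanded when the call began, along the tool's axes at that moment; what a row does not reach only later rows make up. A row lasts 1/12 s, in which the tool goes at most 41.7 mm and 7.16 degrees, less where a joint would pass 70% of its speed; a pose out of reach is approached as far as the arm can. A call with a gripper value outside its range is refused whole. "grip" is the opening, from 0 (shut) to 1 (fully open), set as the call begins (left out, the last holds). The fingers move at their own pace and stop on an object; "squeeze" is the grip in N (left out, the last holds). Time passes only in rows, so rows that repeat a pose let the fingers close. It gives the time, the measured TCP pose, the force, the opening and the grip force at its end, in the units of the state.
- ctrl.get_obs(): the state, without advancing time (a new reading comes with each control period).
- ctrl.camera(name): name is "side" or "top" or "wrist"; returns the picture (420x560x3 uint8, red, green, blue); there is no depth.
- ctrl.camera_model(name): a dict with "intrinsics" (3x3 intrinsics, pixels), "R" (3x3) and "t" (3): a world point X has camera coordinates R X + t; the wrist camera has in their place "tool_from_camera" (4x4, takes a point from camera to tool coordinates, whose origin is the TCP and whose axes are the flange's). Camera axes: x right, y down, z forward; pixel columns grow to the right and rows downward; lengths in m; the calibration is good to about 2 mm. A picture is of the moment at which its call begins: read the wrist's pose just before it. camera_model takes no time and is no camera call.
- ctrl.hand_in(): hands the job in; it is judged then, once.
Trained networks look in the newest picture that a camera, given by its name, has taken for a name from the list of things; names that differ only in an ending like _2 or _b are one class to them, and where a whole thing is asked for, a point or a joint stands for the part that bears it (a point fixed in the world has none). Each returns a list of dicts, best first, with "confidence" (0 to 1); they miss things now and then, are a little off and sometimes report something else, mostly with a low value. They report only what shows in the picture. A call takes as long as a camera call.
- ctrl.masks_of(query, camera): "pixels" (420x560 bool, what is visible of it) and "at" ([column, row] in pixels, amid what is visible of it).
- ctrl.place_of(query, camera): "at" ([column, row] in pixels: a listed point, or the origin of a listed thing).
The state is a dict: "time_s": time; "qpos": joint angles; "joint_vel": joint speeds; "tau": joint torques, N m; "ee_pos": TCP position; "eef_rot": TCP orientation; "force": force on the tool from outside, world axes, zero at the start; "moment": the same for the moment, N m; "grip_width": finger opening in m; "grip_force": force on a finger pad.
Only numpy, scipy, OpenCV 4.12 (cv2) and the standard library are available. Lean on these libraries where they do the work, as an engineer would, in place of code of your own. Each camera call takes 0.05 s, during which the arm holds its last target. There are 200 camera calls.

TASK

The sample chamber of the moisture analyser has to be open for loading. Tug up on the cover by its pull bar, before touching the slide latch, to learn whether it is caught; if it is, push the latch tab right across to its other end, then lift the cover by the bar to about half open (50 degrees) and finish still holding it there by the bar, since it falls shut when let go. Leave the jar, the cutting die and the weight where they stand.

Things in the scene. Friction and masses are not known exactly. Their poses are not given: they have to be found in the camera images.
- analyser: White bench moisture analyser, fixed in place, 320 (x) by 210 (y) by 100 mm high with the cover shut. Origin: centre of its underside on the table; x points from its front deck (display and keys, top 50 mm high) to the hinge at the back, y to its left seen from the front, z up. Its yaw differs from start to start.
- cover (a joint): Opening angle of the white cover (200 x 200 x 22 mm, top face 101 mm above the table when shut), rad: 0 shut, grows as the front edge rises, stop at 1.4. It falls shut if let go at any angle; lifting takes 2 to 4 N at the bar. Caught, it rises about 0.02 rad (5 to 6 mm at the bar) and stops dead (pull under 25 N); free, it keeps rising. Nothing outside shows whether it is caught.
- hinge (a point): A point in the middle of the cover's hinge line, which runs along the analyser's y axis; 130 mm behind the analyser's origin (along its x) and 78 mm above the table.
- pull: Steel pull bar on the cover's front edge: round bar 10 mm thick, 110 mm long along the analyser's y axis, 45 mm before the cover's front edge, joined to it by an arm at each end. Origin: the bar's centre, 245 mm before the hinge and 90 mm above the table when shut (40 mm over the deck). Pinching it can strain the wrist force by 5 to 10 N: only a 15 N tug that stops shows it caught.
- latch (a joint): Travel of the slide latch across the cover, m: 0 at the analyser's -y end, 0.030 at the +y end. Starts within 3 mm of 0, stays where left, takes about 2 N. A hidden catch holds the cover within 14 mm of one end only, and which end differs: caught near 0 means free at 0.030; free near 0 means caught at 0.030. Move it with the cover fully down, else it may jam.
- tab (a point): Centre of the latch's grey plastic tab: 24 mm (analyser x) by 12 mm (analyser y) by 22 mm high, standing on the cover's top 160 mm before the hinge; 114 mm above the table when shut. At slide 0 it is 15 mm to the -y side of the cover's middle, at 0.030 15 mm to the +y side.
- jar: White plastic jar with lid, 52 mm in diameter, 60 mm high, standing loose to the analyser's left. Origin: centre of its underside.
- die: Loose cutting die: plywood board 130 by 45 by 18 mm with a 10 mm high steel blade frame on top, lying to the analyser's right. Origin: centre of its underside.
- weight: Loose steel knob weight, 32 mm in diameter, 52 mm high, standing to the analyser's right. Origin: centre of its underside.

How it is judged:
By the outcome, as a careful person would: the job done as asked, in the order asked, and still so for the second after the job is handed in, while the arm keeps its last pose, push and grip.
It also fails if it takes over 61 s, if anything falls off the work surface, if the arm or the gripper's body presses on something with over 40 N, if the wrist force passes 120 N, or if a joint passes its speed limit or range.

## Working session

There is one attempt and no reset: what is moved stays moved. The work goes in short steps, Python scripts to look and compute and a tool call to move; the robot and the scene stay as the last step left them, time stands still between calls to the robot, and variables do not carry over. Pictures are saved under pics/ and viewed, at most 10 in all, crops included, and the job is handed in when it is done.

Besides the shell and the picture viewer there is one more tool, called after "Request:" as a command line: name --argument value ..., lists and objects as JSON in quotes. step_arm: Moves the arm, as the interface text tells. Its arguments: {"type":"object","properties":{"plan":{"type":"array","items":{"type":"array","items":{"type":"array","items":{"type":"number"}}}},"grip":{"type":"number"},"squeeze":{"type":"number"}},"required":["plan"]}

```bash
mkdir -p pics; cat > h.py <<'E'
import numpy as np, cv2
from station import ctrl
from scipy.spatial.transform import Rotation as Ro
def save(cam,name):
    im=ctrl.camera(cam); cv2.imwrite(f'pics/{name}.png',im[:,:,::-1]); return im
def ray(cam,px):
    m=ctrl.camera_model(cam);K=np.array(m['intrinsics'])
    d=np.linalg.inv(K)@np.array([px[0],px[1],1.])
    if 'R' in m:
        R=np.array(m['R']);t=np.array(m['t']);return -R.T@t,R.T@d
    o=ctrl.get_obs();T=np.array(m['tool_from_camera']);W=Ro.from_euler('xyz',o['eef_rot']).as_matrix()
    return W@T[:3,3]+o['ee_pos'],W@T[:3,:3]@d
def at_z(cam,px,z):
    c,d=ray(cam,px);return c+d*(z-c[2])/d[2]
def tri(rays):
    A=0;b=0
    for c,d in rays:
        d=d/np.linalg.norm(d);P=np.eye(3)-np.outer(d,d);A=A+P;b=b+P@c
    return np.linalg.solve(A,b)
E
python3 - <<'E'
from h import *
np.set_printoptions(precision=4,suppress=True)
o=ctrl.get_obs();print(o)
H=dict(analyser=0,pull=.09,tab=.114,hinge=.078,jar=0,die=0,weight=0)
for c in ['top','side']:
    save(c,c+'0')
    for n,z in H.items():
        for r in ctrl.place_of(n,c)[:2]: print(c,n,round(r['confidence'],2),r['at'],at_z(c,r['at'],z))
a=cv2.imread('pics/top0.png');cv2.imwrite('pics/both0.png',cv2.resize(np.vstack([a,cv2.imread('pics/side0.png')]),(400,600)))
E
```

```text
{'time_s': 0.0, 'qpos': array([-1.1736,  0.3005,  1.5216, -0.    ,  1.3207, -0.0666]), 'joint_vel': array([-0.0025, -0.0031, -0.0013,  0.0017, -0.0003,  0.0001]), 'tau': array([ -0.0019, -53.181 , -35.2744,   0.0707,   0.0243,  -0.0001]), 'ee_pos': array([ 0.2459, -0.4917,  0.2049]), 'eef_rot': array([-3.1405, -0.    ,  0.4638]), 'force': array([-0.4388,  0.495 , -0.179 ]), 'moment': array([-0.0585,  0.0439,  0.0095]), 'grip_force': 0.0, 'grip_width': 0.09406482217853669}
top analyser 0.89 [364.7, 239.7] [ 0.5951 -0.1034  0.    ]
top pull 0.87 [375.4, 296.4] [ 0.4778 -0.1013  0.09  ]
top tab 0.49 [382.1, 243.3] [ 0.5675 -0.1134  0.114 ]
top hinge 0.83 [369.0, 165.3] [ 0.7232 -0.105   0.078 ]
top hinge 0.36 [263.5, 231.5] [0.5978 0.0944 0.078 ]
top jar 0.76 [264.4, 230.8] [0.615  0.0948 0.    ]
top die 0.89 [458.5, 202.2] [ 0.6698 -0.2961  0.    ]
top weight 0.63 [474.3, 294.1] [ 0.4865 -0.3094  0.    ]
side analyser 0.98 [316.7, 224.9] [ 0.5935 -0.1033  0.    ]
side pull 0.77 [362.6, 210.0] [ 0.4686 -0.0853  0.09  ]
side tab 0.6 [330.9, 185.2] [ 0.5635 -0.1128  0.114 ]
side hinge 0.67 [272.6, 182.9] [ 0.7247 -0.1097  0.078 ]
side jar 0.9 [259.7, 263.7] [0.623  0.1007 0.    ]
side weight 0.5 [390.6, 200.5] [ 0.4858 -0.3078  0.    ]
```

View pics/top0.png

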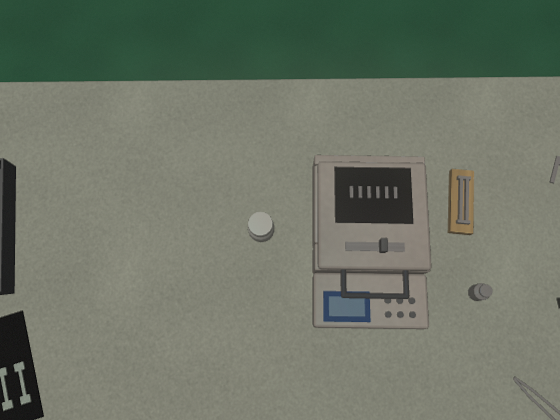

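View pics/side0.png

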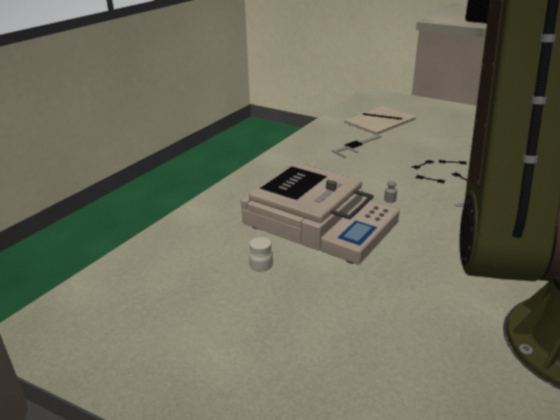

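The top view shows the analyser centred at about (365,240), yaw near zero, bar at (375,297), tab at (384,245); the jar (260,226) is to its left, and the die (462,200) and weight (481,292) to its right. The side view agrees. I'll go to a hover over the bar and refine with the wrist camera.

```bash
cat >> h.py <<'E'
def rel(p,yaw,tilt=0):
    "shift and turn (move units) from the measured pose to TCP p, tool down with yaw"
    o=ctrl.get_obs();W=Ro.from_euler('xyz',o['eef_rot'])
    G=Ro.from_euler('z',yaw)*Ro.from_euler('x',np.pi+tilt)
    s=W.inv().apply(np.array(p)-o['ee_pos'])/.03;r=np.degrees((W.inv()*G).as_rotvec())/6
    return np.round(np.r_[s,r],3)
E
python3 - <<'E'
from h import *
print(rel([.45,-.102,.24],1.55))
E
```

```text
[ 11.894  -8.582  -1.152   0.      0.    -10.373]
```

Request:
step_arm --plan '[[[0, 0, -1.15, 0, 0, 0], [11.9, -8.58, -1.15, 0, 0, -10.37], [11.9, -8.58, -1.15, 0, 0, -10.37], [11.9, -8.58, -1.15, 0, 0, -10.37], [11.9, -8.58, -1.15, 0, 0, -10.37], [11.9, -8.58, -1.15, 0, 0, -10.37], [11.9, -8.58, -1.15, 0, 0, -10.37], [11.9, -8.58, -1.15, 0, 0, -10.37]]]'

```text
time_s: 1.47
ee_pos: [0.3817, -0.2316, 0.2402]
eef_rot: [3.141, 0.0, 1.345]
force: [0.3, -0.5, 0.3]
grip_width: 0.0935
grip_force: 0.0
```

```bash
python3 - <<'E'
from h import *
print(ctrl.get_obs()['ee_pos'],ctrl.get_obs()['eef_rot'],rel([.45,-.102,.24],1.55))
E
```

```text
[ 0.38173913 -0.23162433  0.24020105] [3.14101381e+00 2.45801955e-04 1.34469146e+00] [ 4.721e+00  1.249e+00  6.000e-03  5.000e-03  3.000e-03 -1.961e+00]
```

Request:
step_arm --plan '[[[4.72, 1.25, 0, 0, 0, -1.96], [4.72, 1.25, 0, 0, 0, -1.96], [4.72, 1.25, 0, 0, 0, -1.96], [4.72, 1.25, 0, 0, 0, -1.96], [4.72, 1.25, 0, 0, 0, -1.96], [4.72, 1.25, 0, 0, 0, -1.96]]]'

```text
time_s: 1.97
ee_pos: [0.4506, -0.1036, 0.2399]
eef_rot: [-3.141, 0.0, 1.546]
force: [-0.1, -0.3, 0.2]
grip_width: 0.0939
grip_force: 0.0
```

```bash
python3 - <<'E'
from h import *
np.set_printoptions(precision=4,suppress=True)
o=ctrl.get_obs();print(o['ee_pos'],o['eef_rot'])
save('wrist','w0')
for n,z in dict(pull=.09,tab=.114,hinge=.078,analyser=0).items():
    for r in ctrl.place_of(n,'wrist')[:2]: print(n,round(r['confidence'],2),r['at'],at_z('wrist',r['at'],z))
for n in ['pull','tab']:
    for r in ctrl.masks_of(n,'wrist')[:1]:
        m=r['pixels'].astype(np.uint8);q=cv2.minAreaRect(cv2.findNonZero(m));print(n,q,m.sum())
        cv2.imwrite(f'pics/m_{n}.png',m*255)
E
```

```text
[ 0.4506 -0.1036  0.2399] [-3.1414  0.0001  1.5464]
pull 0.86 [299.6, 194.0] [ 0.4755 -0.1007  0.09  ]
pull 0.62 [505.6, 192.5] [ 0.7128 -0.1052  0.09  ]
tab 0.81 [386.6, 208.6] [ 0.5679 -0.1146  0.114 ]
analyser 0.74 [376.5, 181.0] [ 0.5939 -0.1036  0.    ]
pull ((322.12774658203125, 192.62232971191406), (45.836997985839844, 103.64942169189453), 1.2453643083572388) 1554
tab ((384.5, 211.0), (14.0, 27.0), 90.0) 375
```

View pics/w0.png

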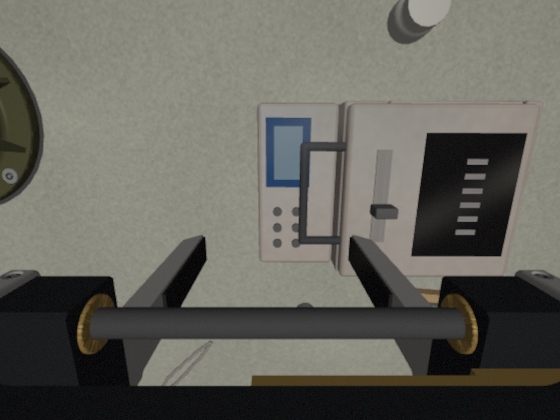

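The wrist view shows the bar running (305,145)–(303,241), with the tab at (384,212) at the lower (−y) end of its slot. Next I'll fit the yaw from the bar.

```bash
python3 - <<'E'
from h import *
np.set_printoptions(precision=4,suppress=True)
m=cv2.imread('pics/m_pull.png',0)>0
rows=np.where(m.any(1))[0];print(rows.min(),rows.max())
P=[]
for v in range(rows.min()+12,rows.max()-11):
    u=np.where(m[v])[0];u=u[u<u.min()+14];P.append(at_z('wrist',[u.mean(),v],.09))
P=np.array(P);k=np.polyfit(P[:,1],P[:,0],1);print('yaw bar',-np.arctan(k[0]),P[:,0].mean(),P[:,1].mean())
e=[at_z('wrist',[304,v],.09) for v in (rows.min(),rows.max())];print(e)
g=cv2.cvtColor(cv2.imread('pics/w0.png'),cv2.COLOR_BGR2GRAY)
# dark-bar line from image itself
P=[]
for v in range(158,230):
    s=g[v,290:320].astype(float);w=np.clip(s.max()*.55-s,0,None);P.append(at_z('wrist',[290+(w*np.arange(30)).sum()/w.sum(),v],.09))
P=np.array(P);k=np.polyfit(P[:,1],P[:,0],1);print('yaw img',-np.arctan(k[0]),P[:,0].mean(),P[:,1].mean())
yaw=-np.arctan(k[0]);print(rel([P[:,0].mean(),-.102,.125],np.pi/2+yaw))
E
```

```text
141 244
yaw bar -0.030389043526441718 0.48008070666395924 -0.09968262078329994
[array([ 0.4809, -0.0413,  0.09  ]), array([ 0.4804, -0.1625,  0.09  ])]
yaw img -0.036312092917377164 0.4788819827761838 -0.10072166590547707
[0.127 0.955 3.833 0.001 0.    0.079]
```

Request:
step_arm --plan '[[[0.1, 0.97, 3.0, 0, 0, 0.07], [0.1, 0.97, 3.0, 0, 0, 0.07], [0.1, 0.97, 3.0, 0, 0, 0.07], [0.1, 0.97, 3.0, 0, 0, 0.07], [0.1, 0.97, 3.0, 0, 0, 0.07], [0.1, 0.97, 3.0, 0, 0, 0.07]]]' --grip 0.42 --squeeze 15

```text
time_s: 2.82
ee_pos: [0.48, -0.1025, 0.1521]
eef_rot: [3.139, 0.001, 1.537]
force: [-0.2, 0.3, 0.1]
grip_width: 0.0574
grip_force: 0.0
```

```bash
python3 - <<'E'
from h import *
save('wrist','w1')
print(rel([.4795,-.101,.072],np.pi/2-.032))
E
```

```text
[ 0.051 -0.029  2.671  0.029  0.007 -0.022]
```

View pics/w1.png

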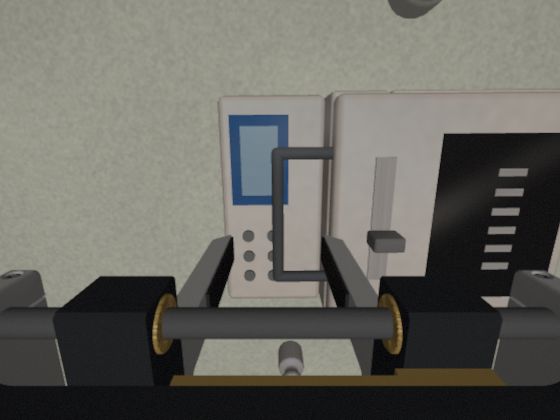

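The bar (278,150–275) lies centred between the fingers (about 222 and 335). The fingers are still narrowing, so I'll wait two rows and then descend.

Request:
step_arm --plan '[[[0.05, 0, 0, 0, 0, 0], [0.05, 0, 0, 0, 0, 0], [0.05, 0, 0, 0, 0, 0], [0.05, 0, 0.9, 0, 0, 0], [0.05, 0, 1.8, 0, 0, 0], [0.05, 0, 2.65, 0, 0, 0], [0.05, 0, 2.65, 0, 0, 0], [0.05, 0, 2.65, 0, 0, 0]]]'

```text
time_s: 3.53
ee_pos: [0.4793, -0.1005, 0.0705]
eef_rot: [-3.14, -0.0, 1.537]
force: [0.7, -0.7, 0.9]
grip_width: 0.0393
grip_force: 0.0
```

Request:
step_arm --plan '[[[0, 0, 0, 0, 0, 0], [0, 0, 0, 0, 0, 0], [0, 0, 0, 0, 0, 0], [0, 0, 0, 0, 0, 0], [0, 0, 0, 0, 0, 0], [0, 0, 0, 0, 0, 0], [0, 0, 0, 0, 0, 0], [0, 0, 0, 0, 0, 0]]]' --grip 0 --squeeze 30

```text
time_s: 4.2
ee_pos: [0.4806, -0.1007, 0.0712]
eef_rot: [3.139, 0.0, 1.537]
force: [6.3, 0.4, -0.2]
grip_width: 0.0093
grip_force: 30.0
```

Request:
step_arm --plan '[[[0, 0, -0.05, 0, 0, 0], [0, 0, -0.1, 0, 0, 0], [0, 0, -0.15, 0, 0, 0], [0, 0, -0.2, 0, 0, 0], [0, 0, -0.2, 0, 0, 0], [0, 0, -0.2, 0, 0, 0]]]'

```text
time_s: 4.7
ee_pos: [0.4808, -0.1007, 0.0761]
eef_rot: [3.138, 0.0, 1.537]
force: [14.9, -1.0, -17.4]
grip_width: 0.0088
grip_force: 30.0
```

Request:
step_arm --plan '[[[0, 0, -0.03, 0, 0, 0], [0, 0, -0.06, 0, 0, 0], [0, 0, -0.09, 0, 0, 0], [0, 0, -0.09, 0, 0, 0], [0, 0, -0.09, 0, 0, 0]]]'

```text
time_s: 5.12
ee_pos: [0.4808, -0.1006, 0.0772]
eef_rot: [3.139, -0.0, 1.537]
force: [26.3, -3.6, -39.3]
grip_width: 0.0093
grip_force: 30.0
```

It rose about 5–6 mm and stopped dead at 17 to 39 N, so the cover is caught. I'll lower it fully and release.

Request:
step_arm --plan '[[[0, 0, 0.1, 0, 0, 0], [0, 0, 0.2, 0, 0, 0], [0, 0, 0.29, 0, 0, 0], [0, 0, 0.29, 0, 0, 0], [0, 0, 0.29, 0, 0, 0]]]'

```text
time_s: 5.53
ee_pos: [0.4806, -0.1007, 0.0715]
eef_rot: [3.139, 0.0, 1.537]
force: [2.5, 1.9, 6.0]
grip_width: 0.0089
grip_force: 30.0
```

Request:
step_arm --plan '[[[0, 0, 0, 0, 0, 0], [0, 0, 0, 0, 0, 0], [0, 0, 0, 0, 0, 0], [0, 0, 0, 0, 0, 0], [0, 0, 0, 0, 0, 0], [0, 0, 0, 0, 0, 0]]]' --grip 0.42

```text
time_s: 6.03
ee_pos: [0.4795, -0.1006, 0.0704]
eef_rot: [-3.141, -0.0, 1.537]
force: [0.2, 0.4, 0.2]
grip_width: 0.0393
grip_force: 0.0
```

Request:
step_arm --plan '[[[0, 0, -1, 0, 0, 0], [0, 0, -2, 0, 0, 0], [0, 0, -3, 0, 0, 0], [0, 0, -3, 0, 0, 0], [0, 0, -3, 0, 0, 0], [0, 0, -3, 0, 0, 0]]]'

```text
time_s: 6.53
ee_pos: [0.4792, -0.1005, 0.1597]
eef_rot: [-3.141, -0.0, 1.537]
force: [0.4, 0.2, 0.1]
grip_width: 0.0395
grip_force: 0.0
```

```bash
python3 - <<'E'
from h import *
np.set_printoptions(precision=4,suppress=True)
save('wrist','w2');o=ctrl.get_obs();print(o['ee_pos'],o['force'])
m=ctrl.camera_model('wrist')
R=[]
for r in ctrl.place_of('tab','wrist')[:1]: print(r,at_z('wrist',r['at'],.114))
for r in ctrl.place_of('pull','wrist')[:1]: print(r,at_z('wrist',r['at'],.09))
for r in ctrl.masks_of('tab','wrist')[:1]:
  v,u=np.where(r['pixels']);print(u.min(),u.max(),v.min(),v.max())
E
```

```text
[ 0.4791 -0.1004  0.1593] [ 0.6303 -0.5781 -0.8933]
{'at': [385.3, 240.5], 'confidence': 0.71} [ 0.5667 -0.1156  0.114 ]
{'at': [277.1, 216.5], 'confidence': 0.92} [ 0.4784 -0.0992  0.09  ]
365 402 230 251
```

View pics/w2.png

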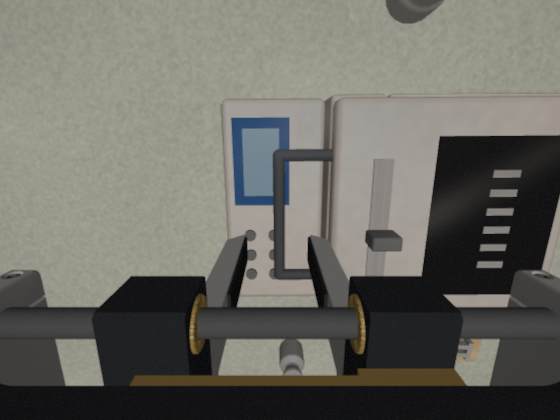

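The tab is at (384,241), still at its −y end, and the bar is back down. Next I'll close the fingers and set them beside the tab on its −y side.

```bash
python3 - <<'E'
from h import *
print(rel([.566,-.152,.109],np.pi/2-.033))
E
```

```text
[-1.618  2.954  1.675 -0.017 -0.004 -0.011]
```

Request:
step_arm --plan '[[[-0.8, 1.0, 0, 0, 0, 0], [-1.62, 2.0, 0, 0, 0, 0], [-1.62, 2.95, 0, 0, 0, 0], [-1.62, 2.95, 0, 0, 0, 0], [-1.62, 2.95, 0, 0, 0, 0], [-1.62, 2.95, 0.8, 0, 0, 0], [-1.62, 2.95, 1.67, 0, 0, 0], [-1.62, 2.95, 1.67, 0, 0, 0]]]' --grip 0 --squeeze 10

```text
time_s: 7.4
ee_pos: [0.5636, -0.1512, 0.1057]
eef_rot: [-3.134, -0.002, 1.537]
force: [-1.2, 0.2, -1.7]
grip_width: 0.0007
grip_force: 0.0
```

Request:
step_arm --plan '[[[0, 0, 0, 0, 0, 0], [0.15, 0, 0, 0, 0, 0], [0.3, 0, 0, 0, 0, 0], [0.4, 0, 0, 0, 0, 0], [0.5, 0, 0, 0, 0, 0], [0.6, 0, 0, 0, 0, 0], [0.7, 0, 0, 0, 0, 0], [0.8, 0, 0, 0, 0, 0]]]'

```text
time_s: 8.07
ee_pos: [0.5673, -0.128, 0.1106]
eef_rot: [3.141, 0.0, 1.537]
force: [-1.1, -2.3, 1.1]
grip_width: 0.0005
grip_force: 0.8
```

Request:
step_arm --plan '[[[0.15, 0, 0, 0, 0, 0], [0.3, 0, 0, 0, 0, 0], [0.45, 0, 0, 0, 0, 0], [0.6, 0, 0, 0, 0, 0], [0.7, 0, 0, 0, 0, 0], [0.78, 0, 0, 0, 0, 0], [0.78, 0, 0, 0, 0, 0]]]'

```text
time_s: 8.65
ee_pos: [0.568, -0.1042, 0.1103]
eef_rot: [-3.141, -0.0, 1.537]
force: [-0.1, -0.0, -2.0]
grip_width: 0.0007
grip_force: 0.0
```

Request:
step_arm --plan '[[[0.05, 0, 0, 0, 0, 0], [0.1, 0, 0, 0, 0, 0], [0.1, 0, 0, 0, 0, 0]]]'

```text
time_s: 8.9
ee_pos: [0.568, -0.1028, 0.1103]
eef_rot: [-3.142, 0.002, 1.536]
force: [-1.1, -8.3, -0.6]
grip_width: 0.0004
grip_force: 4.0
```

Request:
step_arm --plan '[[[0.05, 0, 0, 0, 0, 0], [0.05, 0, 0, 0, 0, 0], [0.05, 0, 0, 0, 0, 0]]]'

```text
time_s: 9.15
ee_pos: [0.5681, -0.1026, 0.1104]
eef_rot: [3.141, 0.004, 1.536]
force: [0.1, -15.4, -0.5]
grip_width: 0.0006
grip_force: 8.2
```

Request:
step_arm --plan '[[[-0.3, 0, 0, 0, 0, 0], [-0.6, 0, 0, 0, 0, 0], [-0.6, 0, -1, 0, 0, 0], [-0.6, 0, -1.7, 0, 0, 0], [0, -1.5, -1.7, 0, 0, 0], [0, -2.9, -1.7, 0, 0, 0], [0, -2.9, -1.7, 0, 0, 0], [0, -2.9, -1.7, 0, 0, 0]]]' --grip 0.42

```text
time_s: 9.82
ee_pos: [0.4798, -0.0973, 0.1618]
eef_rot: [3.141, -0.0, 1.536]
force: [0.1, 0.1, 0.7]
grip_width: 0.0395
grip_force: 0.0
```

```bash
python3 - <<'E'
from h import *
np.set_printoptions(precision=4,suppress=True)
save('wrist','w3');o=ctrl.get_obs();print(o['ee_pos'],o['grip_width'])
for r in ctrl.place_of('tab','wrist')[:1]: print(r,at_z('wrist',r['at'],.114))
for r in ctrl.place_of('pull','wrist')[:1]: print(r,at_z('wrist',r['at'],.09))
print(rel([.4803,-.1005,.071],1.537))
E
```

```text
[ 0.4814 -0.0976  0.1621] 0.0392663486782369
{'at': [384.0, 211.3], 'confidence': 0.95} [ 0.5685 -0.0889  0.114 ]
{'at': [277.3, 219.1], 'confidence': 0.89} [ 0.4819 -0.0997  0.09  ]
[-0.094 -0.068  3.024  0.011  0.001 -0.005]
```

View pics/w3.png

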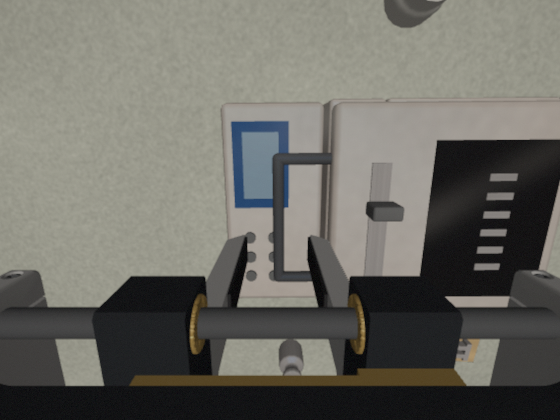

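The tab is now at (384,211), about 27 mm further toward +y and against its stop (15 N). Now I'll grip the bar again.

Request:
step_arm --plan '[[[-0.1, 0, 1, 0, 0, 0], [-0.1, 0, 2, 0, 0, 0], [-0.1, 0, 3.02, 0, 0, 0], [-0.1, 0, 3.02, 0, 0, 0], [-0.1, 0, 3.02, 0, 0, 0]]]'

```text
time_s: 10.38
ee_pos: [0.4814, -0.1004, 0.0702]
eef_rot: [-3.139, -0.001, 1.537]
force: [0.7, 0.7, -0.0]
grip_width: 0.0395
grip_force: 0.0
```

Request:
step_arm --plan '[[[0, 0, 0, 0, 0, 0], [0, 0, 0, 0, 0, 0], [0, 0, 0, 0, 0, 0], [0, 0, 0, 0, 0, 0], [0, 0, 0, 0, 0, 0], [0, 0, 0, 0, 0, 0], [0, 0, 0, 0, 0, 0]]]' --grip 0 --squeeze 30

```text
time_s: 10.97
ee_pos: [0.4806, -0.1004, 0.0714]
eef_rot: [-3.141, 0.0, 1.537]
force: [-7.2, 0.1, 7.9]
grip_width: 0.0088
grip_force: 30.0
```

Request:
step_arm --plan '[[[0, 0, -0.08, 0, 0, 0], [0, 0, -0.16, 0, 0, 0], [0, 0, -0.24, 0, 0, 0], [0, 0, -0.32, 0, 0, 0], [0, 0, -0.32, 0, 0, 0]]]'

```text
time_s: 11.38
ee_pos: [0.4812, -0.1004, 0.0808]
eef_rot: [3.141, 0.0, 1.537]
force: [0.4, -1.7, -3.5]
grip_width: 0.009
grip_force: 30.0
```

The cover is free: 9 mm up at 3.5 N. I'll lift it along its arc.

Request:
step_arm --plan '[[[0, 0.08, -0.49, 0, 0, 0], [0, 0.15, -0.9, 0, 0, 0], [0, 0.24, -1.29, 0, 0, 0], [0, 0.35, -1.69, 0, 0, 0], [0, 0.48, -2.08, 0, 0, 0], [0, 0.63, -2.46, 0, 0, 0], [0, 0.8, -2.83, 0, 0, 0], [0, 0.8, -2.83, 0, 0, 0]]]'

```text
time_s: 12.05
ee_pos: [0.5044, -0.101, 0.167]
eef_rot: [-3.139, -0.0, 1.537]
force: [-17.1, 0.3, 4.6]
grip_width: 0.009
grip_force: 30.0
```

Request:
step_arm --plan '[[[0, -0.05, 0, 0, 0, 0], [0, -0.08, 0, 0, 0, 0], [0, -0.08, 0, 0, 0, 0]]]'

```text
time_s: 12.3
ee_pos: [0.5034, -0.101, 0.1652]
eef_rot: [3.139, -0.0, 1.537]
force: [7.2, -0.5, -6.1]
grip_width: 0.0094
grip_force: 30.0
```

Request:
step_arm --plan '[[[0, 0.1, -0.18, 0, 0, 0], [0, 0.2, -0.36, 0, 0, 0], [0, 0.29, -0.54, 0, 0, 0], [0, 0.39, -0.72, 0, 0, 0], [0, 0.5, -0.89, 0, 0, 0], [0, 0.61, -1.06, 0, 0, 0], [0, 0.61, -1.06, 0, 0, 0]]]'

```text
time_s: 12.88
ee_pos: [0.5216, -0.1015, 0.1981]
eef_rot: [3.141, -0.0, 1.537]
force: [0.1, 2.9, -3.7]
grip_width: 0.0088
grip_force: 30.0
```

Request:
step_arm --plan '[[[0, 0.12, -0.16, 0, 0, 0], [0, 0.24, -0.33, 0, 0, 0], [0, 0.37, -0.49, 0, 0, 0], [0, 0.5, -0.65, 0, 0, 0], [0, 0.63, -0.81, 0, 0, 0], [0, 0.77, -0.96, 0, 0, 0], [0, 0.77, -0.96, 0, 0, 0]]]'

```text
time_s: 13.47
ee_pos: [0.5442, -0.1022, 0.2275]
eef_rot: [-3.141, -0.0, 1.537]
force: [-9.9, 4.8, 5.0]
grip_width: 0.0093
grip_force: 30.0
```

Request:
step_arm --plan '[[[0, 0.12, -0.15, 0, 0, 0], [0, 0.25, -0.29, 0, 0, 0], [0, 0.4, -0.43, 0, 0, 0], [0, 0.55, -0.57, 0, 0, 0], [0, 0.77, -0.75, 0, 0, 0], [0, 1.0, -0.94, 0, 0, 0], [0, 1.0, -0.94, 0, 0, 0], [0, 1.0, -0.94, 0, 0, 0]]]'

```text
time_s: 14.13
ee_pos: [0.5741, -0.1033, 0.2559]
eef_rot: [3.141, -0.0, 1.537]
force: [-8.1, 4.8, 8.8]
grip_width: 0.0088
grip_force: 30.0
```

```bash
python3 - <<'E'
from h import *
np.set_printoptions(precision=4,suppress=True)
a=save('side','s4')
for c in ['side','top']:
  ctrl.camera(c)
  for n in ['pull','tab','jar','die','weight']:
    for r in ctrl.place_of(n,c)[:1]: print(c,n,r)
R=[]
for n in ['pull','tab']:
  r=[ctrl.place_of(n,c) for c in ('side','top')]
  if all(r): print(n,tri([ray(c,q[0]['at']) for c,q in zip(('side','top'),r)]))
o=ctrl.get_obs();p=o['ee_pos'];print(p,o['force'],o['grip_width'])
b,u=p[0]-.4806,p[2]-.0714
print(np.degrees(np.arctan2(.012+u,.245-b)-np.arctan2(.012,.245)),np.hypot(.012+u,.245-b))
cv2.imwrite('pics/s4c.png',cv2.resize(a[120:300,210:450,::-1],None,fx=3,fy=3))
E
```

```text
side pull {'at': [327.8, 123.9], 'confidence': 0.57}
side tab {'at': [294.4, 140.0], 'confidence': 0.42}
side jar {'at': [260.4, 264.9], 'confidence': 0.61}
side die {'at': [329.3, 187.7], 'confidence': 0.67}
side weight {'at': [387.2, 199.5], 'confidence': 0.64}
top tab {'at': [375.4, 179.7], 'confidence': 0.46}
top jar {'at': [266.0, 231.9], 'confidence': 0.92}
top die {'at': [458.8, 201.0], 'confidence': 0.82}
tab [ 0.6494 -0.0877  0.2185]
[ 0.5738 -0.1033  0.2557] [-8.2458  3.7796  7.8152] 0.009140610064523786
49.4917065508804 0.24813223935592998
```

View pics/s4c.png

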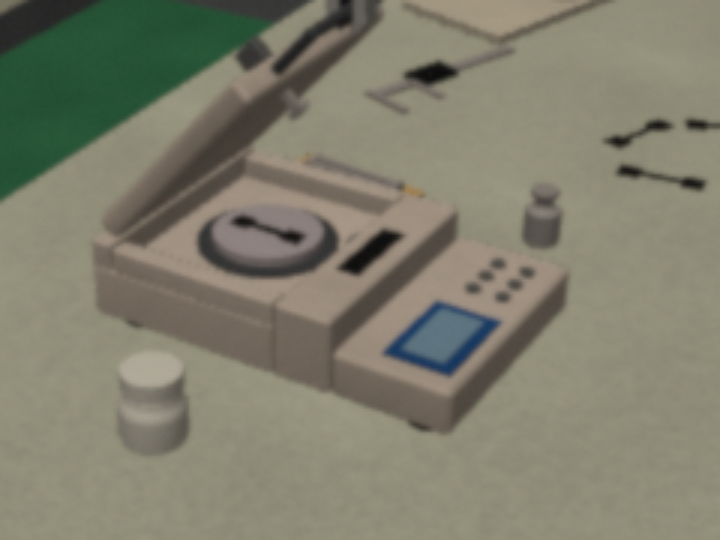

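The side view shows the cover half open with the bar held, and the jar, weight and die standing where they were. Two estimates put the angle at 49.2° and 49.5°. I'll hold a moment and then hand in.

Request:
step_arm --plan '[[[0, -0.02, 0, 0, 0, 0], [0, -0.02, 0, 0, 0, 0], [0, -0.02, 0, 0, 0, 0], [0, -0.02, 0, 0, 0, 0], [0, -0.02, 0, 0, 0, 0], [0, -0.02, 0, 0, 0, 0]]]'

```text
time_s: 15.48
ee_pos: [0.5733, -0.1032, 0.2553]
eef_rot: [3.141, -0.0, 1.537]
force: [-6.7, 3.6, 5.6]
grip_width: 0.0088
grip_force: 30.0
```

```bash
python3 -c "
from h import *
o=ctrl.get_obs();print(o['ee_pos'],o['force'],o['grip_force']);print(ctrl.hand_in())"
```

```text
[ 0.57333879 -0.10323784  0.25532075] [-6.67132867  3.61980982  5.63562117] 30.044074952602386
the job is handed in; nothing more can be done
None
```

The first tug showed the cover was caught (that pull reached about 39 N, above the 25 N guide), so I pushed the latch to its other end, lifted the cover to about 49° and handed in still holding it by the bar; the jar, die and weight were not touched.

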